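File the drive in the clip-shut drive box

ROBOT

A 7-joint arm with a two-finger parallel gripper is mounted at the origin on the work surface. World frame = base frame: x ahead of the robot, y to its left, z up, the work surface at z = 0. Lengths are in mm, angles in rad, forces in N, time in s.
With the tool pointing down it reaches from about 375 to 925 mm from the base axis. Payload 3.1 kg.
Tool frame: the origin (TCP) lies at the centre of the arm's flange, where the gripper is bolted on; the fingertips stand bot.tip_extent ahead of it and the grasp point (between the pads) lies 155 mm ahead of it (bot.tip_extent is the distance from the TCP to the fingertips, in mm); z points along the fingers, x is the direction in which the jaws open and shut, and the axes are right-handed (so a half turn about z gives the same grasp; the last joint's range is limited). The gripper opens to 85 mm and grips with 20 to 120 N. Pads are 22 mm wide; open, the fingers measure 114 mm over their backs; the gripper's body (76 mm by 85 mm) begins 54 mm behind the grasp point. The pads swing forward as they close: fully open they stand 13 mm farther back than shut.
Start: joints at [1.112, 0.383, 0.044, 1.598, -0.018, 1.161, -0.05], TCP at [229.482, -608.149, 404.669] pointing down, gripper open.
Joint ranges: [-2.61, 2.61], [-0.41, 2.15], [-1.48, 1.57], [0, 2.5], [-1.57, 4.71], [0.05, 1.97], [-2.85, 2.85]. Speed limits (rad/s): [2.79, 2.79, 3.14, 3.14, 3.14, 3.14, 3.14].

INTERFACE

Orientations are given as a unit quaternion [w, x, y, z].
In Python, from rig import bot, viewer, order, spot_in, masks_of, mark_of gives the robot as it stands.
- The arm moves only by the tool send_rows, never from a script. Its argument "plan" is text: rows parted by semicolons, each of 6 numbers parted by spaces: the shift along the tool's x, y, z in mm, then the turn, a rotation vector about the tool's x, y, z in rad. In form: x y z ax ay az; .... A call has 1 to 20 rows; each row is the pose to reach, as a shift and turn from the pose measured when the call began, along the tool's axes at that moment; what a row does not reach only later rows make up. A row lasts 1/12 s, in which the tool goes at most 41.7 mm and 7.16 degrees, less where a joint would pass 70% of its speed; a pose out of reach is approached as far as the arm can. A call with a gripper value outside its range is refused whole. "claw" is the opening, from 0 (shut) to 1 (fully open), set as the call begins (left out, the last holds). The fingers move at their own pace and stop on an object; the grip force is fixed at half the most. Time passes only in rows, so rows that repeat a pose let the fingers close. It gives the time, the measured TCP pose, the force and the opening at its end, in the units of the state.
- bot.sense(): the state, without advancing time (a new reading comes with each control period).
- viewer.grab_frame(name): name is "side" or "top" or "wrist"; returns a dict with "color" (384x512x3 uint8, red, green, blue), "fx", "fy", "cx", "cy" (pixels), "k1" (the pictures are not rectified: a ray, as slopes to the right and down, at radius r is drawn at 1 + k1 r^2 times it, then the intrinsics apply), "T" (4x4, takes a point from camera to world coordinates); the wrist camera has in their place "tool_from_camera" (4x4, takes a point from camera to tool coordinates, whose origin is the TCP and whose axes are the tool frame's). Camera axes: x right, y up, looking along -z (the intrinsics and any distortion apply to the point x, -y, -z); pixel columns grow to the right and rows downward; lengths in mm; the calibration is good to about 2 mm. A picture is of the moment at which its call begins: read the wrist's pose just before it. There is no depth.
- order.job_done(): hands the job in, once; it reports no verdict.
Trained networks look in a picture, given as the dict that the camera call returned (one of the last four; its "shot" number tells which), for a name from the list of things; names that differ only in an ending like _2 or _b are one class to them, and where a whole thing is asked for, a point or a joint stands for the part that bears it (a point fixed in the world has none). Each returns a list of dicts, best first, with "conf" (0 to 1); they miss things now and then, are a little off and sometimes report something else, mostly with a low value. They report only what shows in the picture. A call takes as long as a camera call. They do not tell look-alikes from the thing itself.
- spot_in(picture, label): "box" ([left, top, right, bottom] in pixels, round what is visible of it).
- masks_of(picture, label): "mask" (384x512 bool, what is visible of it) and "box" ([left, top, right, bottom] in pixels, round what is visible of it).
- mark_of(picture, label): "position" ([row, column] in pixels: a listed point, or the origin of a listed thing).
The state is a dict: "t": time; "joint_positions": joint angles; "dq": joint speeds; "joint_torque": joint torques, N m; "tcp_pos": TCP position; "orientation": TCP orientation; "contact_force": force on the tool from outside, world axes, zero at the start; "moment": the same for the moment, N m; "finger_gap": opening from 0.0 (shut) to 1.0 (fully open).
Only numpy, scipy, OpenCV 4.12 (cv2) and the standard library are available. Lean on these libraries where they do the work, as an engineer would, in place of code of your own. Each camera call takes 0.05 s, during which the arm holds its last target. There are 200 camera calls.

TASK

Put the rubber-edged drive that leans on the steel rest away in the clear drive box: swing the box's spring clip free, open the lid fully, and stand the drive on its long edge in the middle slot, square and upright with its edge down on the slot's floor. Set it down rather than letting it drop, leave the lid standing open, and do not disturb the two drives already in the end slots, the magnifier or the air can.

Things in the scene. Friction and masses are not known exactly. Their poses are not given: they have to be found in the camera images.
- drive_box: Clear plastic drive box, fixed. Base 132 (x) x 142 (y) x 48 mm high, 3 mm walls, floor 4 mm thick; lid shut: 91 mm high. Four upright dividers (4 mm thick, tops 40 mm above the origin) run along x and make five slots, each 24 mm wide, side by side in y. Origin: centre of the underside; x points from the front (clip) to the back (lid hinge), z up.
- slot2 (a point): Centre of the floor of the middle slot, the one to fill, 4 mm above the underside of the box; axes as the box. The slot is 24 mm wide (y) and 126 mm long (x) for a drive 20 mm thick and 112 mm long. The end slots, whose drives stay, are centred 56 mm to either side in y.
- clip (a joint): Angle of the steel spring clip on the box's front, rad: 0 shut, its nose hooked over the lid's lip; 1.25 swung right out and down. Hinge along the box's y; opening moves the upper end away from the box (its -x), then down. It rubs (about 0.7 N at the tab) and stays where it is left. Shut, it holds the lid down; from 0.2 rad it is clear of the lip.
- clip_tab (a point): Middle of the clip's finger tab, the flared upper end of the clip: a strip 36 mm wide (y), 5 mm thick, 18 mm long, leaning outwards. Pinch it from above by its two free ends, across the 36 mm. It turns with the clip. Shut, it lies 71 mm above the shelf and 98.5 mm in front of the box's centre, 32 mm off the lid's front wall; the blade below it is as wide.
- clip_hinge (a point): Clip's hinge axis (along the box's y), 78 mm in front of the box's centre and 16 mm above the shelf.
- lid (a joint): Angle of the clear lid, rad: 0 shut, 1.75 fully open on its stop, leaning a little backwards. The hinge runs along the box's y at the back of the base. The lid weighs about 130 g; it falls shut when let go below about 1.1 rad and falls open onto its stop beyond 1.3 rad.
- lid_lip (a point): Grip point of the thumb lip: a tab 36 mm wide (y), 24 mm deep (x), 8 mm thick, sticking out from the foot of the lid's front wall under the clip's nose. The point is at mid-thickness, 16 mm out from the wall, 52.5 mm above the shelf when shut. Its ends are free once the clip is swung away: pinch it from above across the 36 mm; it pivots between the fingers as the lid rises. It turns with the lid.
- lid_hinge (a point): Lid's hinge axis (along the box's y), 66 mm behind the box's centre and 48.5 mm above the shelf. The lip point lies 148 mm from it.
- drive: The drive to put away: metal slab with a yellow rubber edge, 112 (x) x 20 (y, thickness) x 76 mm (z), 0.17 to 0.34 kg. Origin: centre of the long edge it rests on; z points along the slab to the opposite long edge. The lowest 4 mm are only 14 mm thick. At first it leans with its +y face on the rest, 30 degrees from vertical; stand it on the same edge in the slot (either face to either side).
- rest: Bent stainless steel rest, fixed, 80 mm wide (x) on a foot 95 mm deep: a ledge with a low upturned edge, and a back plate that leans 30 degrees from vertical towards its +y and backs the lowest 40 mm of the drive; the upper 36 mm of the drive are free on both faces. Origin: centre of the underside.
- drive_a: Drive of the same kind and size already standing in the end slot at the box's -y side; loose. Its top is 80 mm above the shelf. Origin: centre of its lower long edge.
- drive_b: The same in the end slot at the box's +y side; loose.
- magnifier: Loose stainless steel magnifier stand, bystander: round foot of 124 mm, post 216 mm high, lens on an arm reaching 160 mm to its -x. Origin: centre of the foot's underside.
- air_can: Loose aluminium can, 60 mm across, 180 mm high, bystander. Origin: centre of its underside.
Not all that is in view belongs to the job. Leave any blue or green look-alike of the drive alone. There is more than one size of the drive_box; the job needs the larger.

How it is judged:
By the outcome, as a careful person would: the job done as asked, in the order asked, and still so for the second after the job is handed in, with the robot touching nothing.
It also fails if it takes over 64 s, if anything falls off the work surface, if the arm or the gripper's body presses on something with over 40 N, if the wrist force passes 120 N, or if a joint passes its speed limit or range.

## Working session

There is one attempt and no reset: what is moved stays moved. The work goes in short steps, Python scripts to look and compute and a tool call to move; the robot and the scene stay as the last step left them, time stands still between calls to the robot, and variables do not carry over. Pictures are saved under pics/ and viewed, about 8 in all and at most 12, crops included, and the job is handed in when it is done.

Besides the shell and the picture viewer there is one more tool, called by a JSON object that holds its "api" and its "payload", one argument or row to a line. send_rows: Moves the arm, as the interface text tells. Its arguments: {"type":"object","properties":{"plan":{"type":"string"},"claw":{"type":"number"}},"required":["plan"]}

```bash
mkdir -p pics; ls
cat > h.py <<'E'
import numpy as np, cv2
from scipy.spatial.transform import Rotation as R
from rig import bot, viewer, order, spot_in, masks_of, mark_of
np.set_printoptions(precision=3,suppress=True)
def pose():
    s=bot.sense(); q=s["orientation"]; T=np.eye(4)
    T[:3,:3]=R.from_quat([q[1],q[2],q[3],q[0]]).as_matrix(); T[:3,3]=s["tcp_pos"]; return T
def grab(name):
    P=pose(); f=viewer.grab_frame(name)
    f["W"]=P@np.array(f["tool_from_camera"]) if name=="wrist" else np.array(f["T"])
    return f
def ray(f,rc):
    K=np.array([[f["fx"],0,f["cx"]],[0,f["fy"],f["cy"]],[0,0,1.]])
    u=cv2.undistortPoints(np.array([[[rc[1],rc[0]]]],float),K,np.array([f["k1"],0,0,0,0.]))[0,0]
    d=f["W"][:3,:3]@np.array([u[0],-u[1],-1]); return f["W"][:3,3],d/np.linalg.norm(d)
def atz(f,rc,z):
    o,d=ray(f,rc); return o+d*(z-o[2])/d[2]
def tri(obs):
    A=np.zeros((3,3));b=np.zeros(3);rs=[ray(f,rc) for f,rc in obs]
    for o,d in rs:
        M=np.eye(3)-np.outer(d,d);A+=M;b+=M@o
    p=np.linalg.solve(A,b); return p,[round(float(np.linalg.norm((np.eye(3)-np.outer(d,d))@(p-o))),1) for o,d in rs]
def proj(f,p):
    c=np.linalg.inv(f["W"])@np.append(p,1); x,y=c[0]/-c[2],-c[1]/-c[2]; k=1+f["k1"]*(x*x+y*y)
    return np.array([f["cy"]+f["fy"]*y*k,f["cx"]+f["fx"]*x*k])
def save(f,name,box=None,s=1):
    im=f["color"][:,:,::-1]
    if box: l,t,r,b=box; im=im[t:b,l:r]
    cv2.imwrite("pics/"+name,cv2.resize(im,None,fx=s,fy=s,interpolation=cv2.INTER_CUBIC))
E
python3 - <<'E'
from h import *
print(bot.tip_extent, bot.sense()); fs={}
for n in("side","top"):
    f=grab(n); fs[n]=f; save(f,n+"0.png",None,1.5)
    print(n,f["W"][:3,3])
    for l in("drive_box","slot2","clip_tab","clip_hinge","lid_lip","lid_hinge","drive","rest","drive_a","magnifier","air_can"):
        print(l,[(np.round(m["position"],1).tolist(),round(m["conf"],2)) for m in mark_of(f,l)][:4])
E
```

```text
pics
173.4 {'t': 0.0, 'joint_positions': array([ 1.112,  0.384,  0.044,  1.6  , -0.018,  1.161, -0.05 ]), 'dq': array([-0.001,  0.002, -0.002, -0.001,  0.002, -0.   , -0.   ]), 'joint_torque': array([  0.   , -43.345,   1.025, -24.951,   0.011,   0.011,  -0.   ]), 'tcp_pos': array([ 229.295, -607.69 ,  403.276]), 'orientation': array([-0.001,  0.823, -0.569, -0.001]), 'contact_force': array([ 0.14 , -0.241, -0.539]), 'moment': array([-0.004,  0.031, -0.039]), 'finger_gap': 0.9959176749337395}
side [ -51.015  749.999 1053.228]
drive_box [([236.2, 298.6], 0.94), ([238.4, 224.1], 0.56)]
slot2 [([231.3, 297.5], 0.97)]
clip_tab [([243.2, 250.2], 0.57), ([237.2, 316.2], 0.37)]
clip_hinge [([252.2, 242.9], 0.7), ([240.3, 314.7], 0.37)]
lid_lip [([234.2, 313.4], 0.81), ([244.2, 242.0], 0.7)]
lid_hinge [([213.5, 216.3], 0.89), ([219.3, 290.1], 0.74), ([241.6, 240.8], 0.66)]
drive [([152.7, 318.4], 0.93), ([160.6, 269.1], 0.64), ([169.4, 301.8], 0.62)]
rest [([172.9, 295.7], 0.96)]
drive_a [([152.7, 318.4], 0.93), ([160.6, 269.1], 0.64), ([169.4, 301.8], 0.62)]
magnifier [([310.1, 143.4], 0.7)]
air_can [([128.5, 313.1], 0.57)]
top [ 297.149   -6.825 1804.82 ]
drive_box [([189.7, 213.6], 0.91), ([235.2, 253.6], 0.69)]
slot2 [([233.4, 251.7], 0.97)]
clip_tab [([215.1, 205.4], 0.52), ([254.3, 252.2], 0.44)]
clip_hinge [([209.1, 207.4], 0.53)]
lid_lip [([210.1, 206.2], 0.88), ([255.4, 254.9], 0.87)]
lid_hinge [([222.1, 255.7], 0.88)]
drive [([162.0, 304.1], 0.83), ([196.0, 346.2], 0.75), ([198.1, 319.3], 0.62)]
rest [([192.9, 313.0], 0.73), ([207.4, 208.1], 0.29)]
drive_a [([162.0, 304.1], 0.83), ([196.0, 346.2], 0.75), ([198.1, 319.3], 0.62)]
magnifier [([186.7, 133.3], 0.57)]
air_can [([169.6, 381.4], 0.94)]
```

View pics/side0.png

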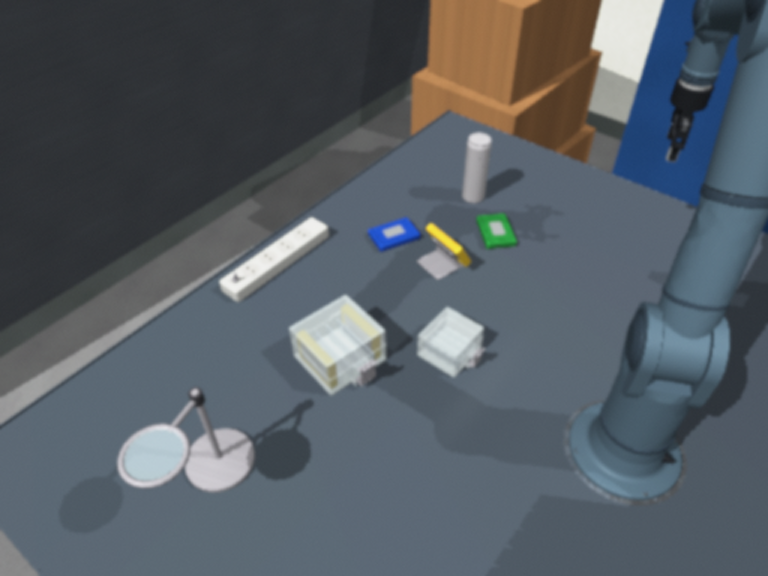

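View pics/top0.png

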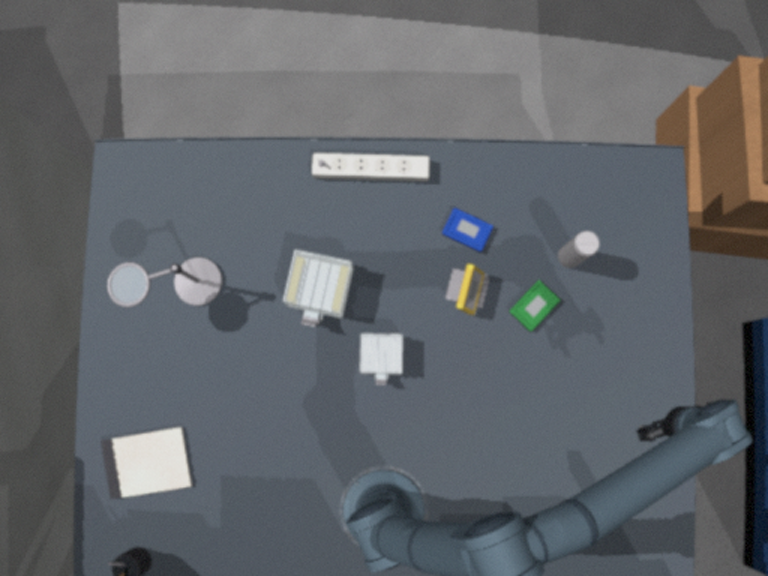

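Side (1.5x scale): large box with two yellow-edged drives at (338,343), small box at (451,340). Yellow drive on the rest at (448,244), blue look-alike at (395,234), green at (497,230). Top: large box at (318,285), yellow drive at (470,288). The large box and the yellow drive on the rest fit the description.

```bash
cat >> h.py <<'E'
def reltool(p,Rm=None):
    "shift in tool axes & rotvec from the current pose to tcp position p, orientation Rm"
    P=pose(); d=P[:3,:3].T@(np.array(p)-P[:3,3]); r=R.from_matrix(P[:3,:3].T@(P[:3,:3] if Rm is None else Rm)).as_rotvec()
    return np.round(d,1),np.round(r,3)
def down(yaw):
    "tool down, tool x axis at world yaw"
    x=np.array([np.cos(yaw),np.sin(yaw),0]);z=np.array([0,0,-1.]);return np.c_[x,np.cross(z,x),z]
E
python3 - <<'E'
from h import *
s=grab("side");t=grab("top")
print("box",atz(t,[189.7,213.6],0),atz(s,[238.4,224.1],0))
print("lip",tri([(s,[244.2,242.0]),(t,[210.1,206.2])]))
print("tab",tri([(s,[243.2,250.2]),(t,[215.1,205.4])]))
print("hinge",tri([(s,[213.5,216.3]),(t,[189.7-20,216.])]))
print("rest",atz(t,[192.9,313.0],0),atz(s,[172.9,295.7],0))
print("mag",atz(t,[186.7,133.3],0),"can",atz(t,[169.6,381.4],0),atz(s,[128.5,313.1],0))
def mk(l):
    for n,f in(("s",s),("t",t)):
        for m in masks_of(f,l)[:4]:
            r,c=np.nonzero(m["mask"]);px=f["color"][m["mask"]].mean(0)
            print(l,n,round(m["conf"],2),np.round(m["box"]),px)
mk("drive");mk("drive_box")
P=pose();print(P); f=grab("wrist"); print(f["tool_from_camera"] , f["fx"],f["k1"])
E
```

```text
box [559.856 169.112   0.   ] [558.564 172.646   0.   ]
lip (array([473.289, 187.602,  55.621]), [2.9, 2.9])
tab (array([448.893, 185.204,  79.093]), [7.2, 7.2])
hinge (array([618.305, 151.01 ,  59.475]), [9.3, 9.3])
rest [ 552.102 -209.355    0.   ] [ 557.527 -214.748    0.   ]
mag [568.135 481.038   0.   ] can [ 646.421 -476.112    0.   ] [ 655.856 -475.941    0.   ]
drive s 0.94 [247. 144. 282. 166.] [ 62.478  97.809 186.564]
drive s 0.8 [319. 139. 342. 169.] [ 69.614 146.266  86.542]
drive s 0.79 [283. 150. 316. 180.] [200.784 179.481  62.061]
drive s 0.65 [239. 244. 251. 254.] [129.855 129.107 133.351]
drive t 0.92 [308. 176. 322. 208.] [144.731 132.676  87.105]
drive t 0.8 [337. 188. 373. 221.] [ 82.558 141.447  94.959]
drive t 0.73 [295. 139. 324. 166.] [ 73.712 102.681 174.735]
drive_box s 0.88 [278. 207. 321. 252.] [188.778 197.542 199.206]
drive_box s 0.78 [191. 196. 258. 264.] [182.676 188.956 183.563]
drive_box t 0.92 [189. 167. 237. 217.] [187.32  190.959 187.765]
drive_box t 0.9 [243. 222. 270. 256.] [202.504 206.604 209.657]
drive_box t 0.74 [199. 212. 213. 218.] [145.703 145.649 150.716]
drive_box t 0.56 [372. 154. 399. 181.] [147.184 145.198 148.145]
[[   0.353   -0.936   -0.     229.48 ]
 [  -0.936   -0.353   -0.    -608.157]
 [  -0.       0.      -1.     404.65 ]
 [   0.       0.       0.       1.   ]]
[[  1.     -0.001   0.001   1.055]
 [ -0.001  -0.957  -0.29  -73.206]
 [  0.001   0.29   -0.957  31.522]
 [  0.      0.      0.      1.   ]] 265.0300658047712 -0.00804482922483188
```

{"api": "send_rows", "payload": {
  "plan": "-277 -421 25 0 0 -2.41;-277 -421 25 0 0 -2.41;-277 -421 25 0 0 -2.41;-277 -421 25 0 0 -2.41;-277 -421 25 0 0 -2.41;-277 -421 25 0 0 -2.41;-277 -421 25 0 0 -2.41;-277 -421 25 0 0 -2.41;-277 -421 25 0 0 -2.41;-277 -421 25 0 0 -2.41;-277 -421 25 0 0 -2.41;-277 -421 25 0 0 -2.41;-277 -421 25 0 0 -2.41;-277 -421 25 0 0 -2.41;-277 -421 25 0 0 -2.41;-277 -421 25 0 0 -2.41;-277 -421 25 0 0 -2.41;-277 -421 25 0 0 -2.41;-277 -421 25 0 0 -2.41;-277 -421 25 0 0 -2.41"
}}

```text
t: 3.22
tcp_pos: [525.6, -200.5, 379.7]
orientation: [0.0, 0.824, 0.567, 0.0]
contact_force: [0.9, 0.0, -0.8]
finger_gap: 1.0
```

Run:
```python
from h import *
print(pose(),bot.sense()["joint_positions"],bot.sense()["t"])
f=grab("wrist");save(f,"w1.png",None,1.5)
np.savez("w1.npz",color=f["color"],W=f["W"])
for l in("drive","rest"):
    print(l,[(np.round(m["position"],1),round(m["conf"],2),atz(f,m["position"],5)) for m in mark_of(f,l)])
```

```text
[[   0.358    0.934    0.     525.553]
 [   0.934   -0.358   -0.    -200.534]
 [   0.       0.      -1.     379.748]
 [   0.       0.       0.       1.   ]] [ 0.777  0.296 -0.565  1.813  0.178  1.083  1.352] 3.2167
drive [(array([191.2, 238.5]), 0.72, array([ 547.753, -231.903,    5.   ])), (array([214.1, 153.3]), 0.71, array([ 536.262, -355.208,    5.   ])), (array([259. , 298.1]), 0.57, array([ 675.966, -188.981,    5.   ]))]
rest []
```

View pics/w1.png

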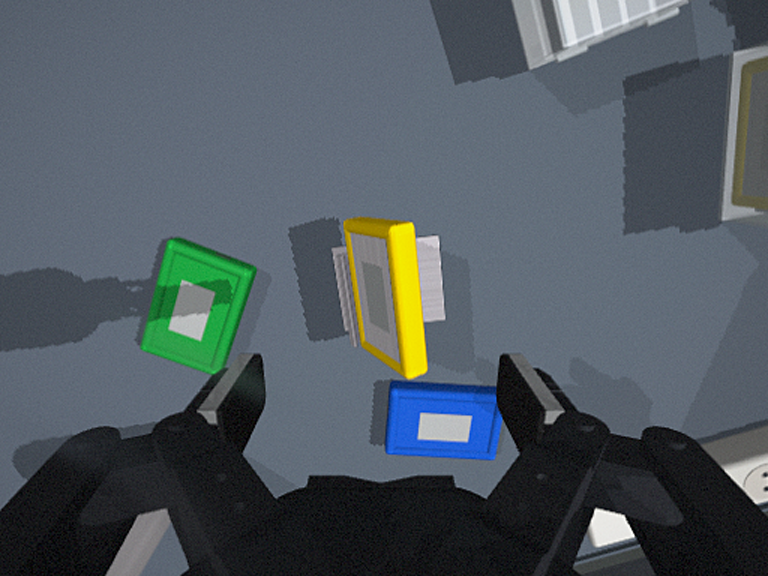

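Wrist picture (1.5x): yellow drive at about (385,298), its top edge spanning (400,222) to (415,374), leaning to the right (+y world). The ledge shows on the left at (345,290) and the foot on the right at (435,280). Green at (197,303) and blue at (440,420) lie flat. Small box at top right, large box partly at right.

{"api": "send_rows", "payload": {
  "plan": "40 -22 0 0 0 0;80 -45 0 0 0 0;124 -69 0 0 0 0;124 -69 0 0 0 0;124 -69 0 0 0 0"
}}

```text
t: 3.78
tcp_pos: [505.8, -53.3, 380.3]
orientation: [-0.0, 0.823, 0.568, 0.001]
contact_force: [0.4, 0.2, -0.5]
finger_gap: 1.001
```

Run:
```python
from h import *
f=grab("wrist");save(f,"w2.png",None,1.5)
np.savez("w2.npz",color=f["color"],W=f["W"])
a=np.load("w1.npz");g=dict(f);g["color"]=a["color"];g["W"]=a["W"]
def corners(f,im):
    hsv=cv2.cvtColor(im,cv2.COLOR_RGB2HSV);m=cv2.inRange(hsv,(20,150,150),(35,255,255))
    n,lab,st,ce=cv2.connectedComponentsWithStats(m);return [(st[i].tolist()) for i in range(1,n) if st[i][4]>60]
print(corners(g,g["color"]),corners(f,f["color"]))
print([(np.round(m["position"],1),round(m["conf"],2),m["position"]) for m in mark_of(f,"drive")])
print(reltool([470,188,380],down(1.37)))
```

```text
[[229, 147, 56, 106, 2375]] [[126, 205, 30, 48, 649], [162, 290, 9, 15, 81]]
[(array([259.5,  72.8]), 0.97, [259.5, 72.8]), (array([241. , 142.3]), 0.86, [241.0, 142.3]), (array([295.9, 210.6]), 0.8, [295.9, 210.6])]
(array([ 217.2, -123.4,   -0.3]), array([ 0.001,  0.001, -0.17 ]))
```

View pics/w2.png

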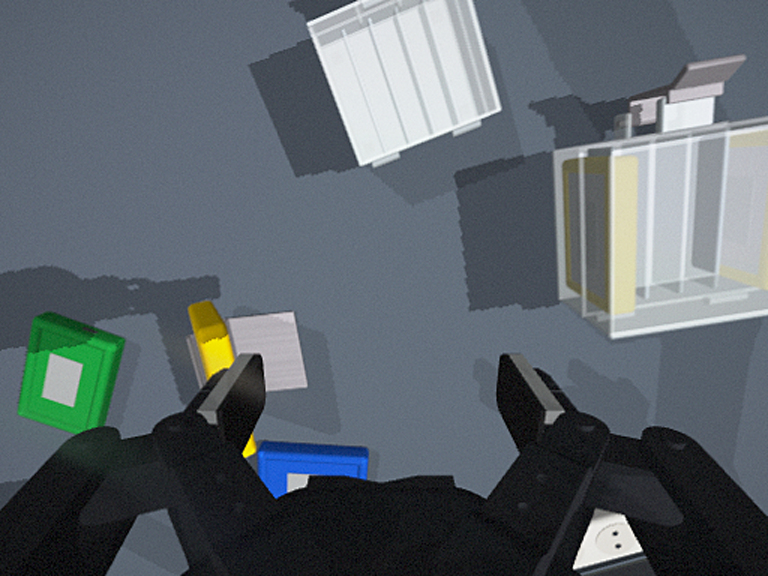

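Picture: the drive's near top end is at (202,306), partly hidden by a finger. The large box is at right (660,230), with the clip tab at (710,72) and the lip below it. Moving on to the box.

{"api": "send_rows", "payload": {
  "plan": "40 -20 0 0 0 -0.03;80 -45 0 0 0 -0.06;120 -68 0 0 0 -0.1;160 -90 0 0 0 -0.14;200 -113 0 0 0 -0.17;217 -123 0 0 0 -0.17;217 -123 0 0 0 -0.17;217 -123 0 0 0 -0.17"
}}

```text
t: 4.55
tcp_pos: [470.4, 189.3, 380.1]
orientation: [0.0, 0.773, 0.634, 0.001]
contact_force: [0.8, -1.0, -0.3]
finger_gap: 0.998
```

Run:
```python
from h import *
f=grab("wrist");save(f,"w3.png",None,1.5)
np.savez("w3.npz",color=f["color"],W=f["W"])
w1=dict(f,**np.load("w1.npz"));w2=dict(f,**np.load("w2.npz"))
print("near top end",tri([(w1,[222/1.5,400/1.5]),(w2,[306/1.5,202/1.5])]))
for z in (70,75,80): print(z,"far",atz(w1,[374/1.5,415/1.5],z),"near",atz(w1,[222/1.5,400/1.5],z))
print(pose()[:3,3])
hz=dict(slot2=4,clip_tab=71,clip_hinge=16,lid_lip=52.5,lid_hinge=48.5,drive_box=0,drive_a=4)
for l,z in hz.items(): print(l,[(np.round(m["position"],1),round(m["conf"],2),atz(f,m["position"],z)[:2]) for m in mark_of(f,l)])
for l,z in hz.items(): print("w2",l,[(np.round(m["position"],1),round(m["conf"],2)) for m in []])
```

```text
near top end (array([ 487.115, -176.216,   90.299]), [6.8, 6.8])
70 far [ 612.948 -205.939   70.   ] near [ 497.001 -175.997   70.   ]
75 far [ 610.127 -205.388   75.   ] near [ 496.264 -175.985   75.   ]
80 far [ 607.307 -204.837   80.   ] near [ 495.528 -175.972   80.   ]
[471.109 186.876 379.664]
slot2 []
clip_tab [(array([166.9, 250.9]), 0.8, array([454.69 , 188.631])), (array([68.3, 54.8]), 0.76, array([322.576,  22.287]))]
clip_hinge [(array([84.6, 81.4]), 0.91, array([330.55 ,  10.234])), (array([176.2, 252.3]), 0.59, array([478.385, 185.22 ]))]
lid_lip [(array([179.8, 249.9]), 0.82, array([473.146, 183.566])), (array([80.2, 71.1]), 0.81, array([331.699,  22.396]))]
lid_hinge [(array([170. , 105.9]), 0.83, array([429.988,  21.98 ]))]
drive_box [(array([227.6, 248.1]), 0.63, array([555.632, 163.52 ])), (array([129.1, 104.7]), 0.55, array([383.86 ,  10.292]))]
drive_a []
w2 slot2 []
w2 clip_tab []
w2 clip_hinge []
w2 lid_lip []
w2 lid_hinge []
w2 drive_box []
w2 drive_a []
```

View pics/w3.png

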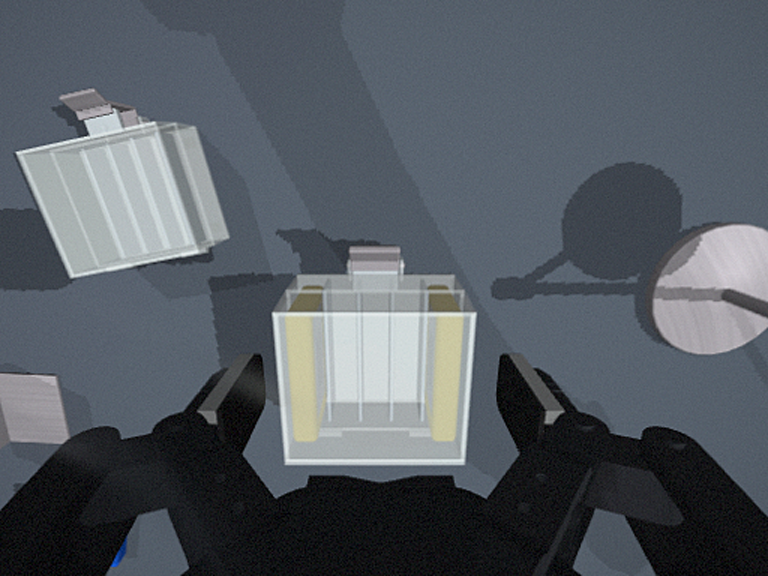

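The box is nearly square in view: lid top corners at (273,313), (476,313), (466,464), (286,464), clip tab at (375,253).

Run:
```python
from h import *
f=grab("wrist")
w3=dict(f,**np.load("w3.npz"));w2=dict(f,**np.load("w2.npz"))
C=[atz(w3,np.array([r,c])/1.5,91)[:2] for c,r in((273,313),(476,313),(466,464),(286,464))]
C=np.array(C);print(C,C.mean(0));print([np.linalg.norm(C[i]-C[i-1]) for i in range(4)])
for i,j in((0,1),(3,2),(0,3),(1,2)):
    d=C[j]-C[i];print(np.arctan2(d[1],d[0]))
T=[atz(w3,np.array([r,c])/1.5,78)[:2] for c,r in((350,247),(401,247))];print("tab top",T,np.linalg.norm(T[1]-T[0]),np.mean(T,0))
print("tab tri",tri([(w3,[166.9,250.9]),(w2,[72/1.5,710/1.5])]), "lid corner tri",tri([(w3,np.array([313,273])/1.5),(w2,np.array([150,557])/1.5)]),tri([(w3,np.array([464,286])/1.5),(w2,np.array([338,611])/1.5)]))
```

```text
[[479.848 110.725]
 [507.358 248.558]
 [632.127 224.895]
 [604.352  86.043]] [555.921 167.555]
[np.float64(126.92623798308001), np.float64(140.55088799105278), np.float64(126.99336158966501), np.float64(141.60323291307228)]
1.3737988931726928
1.3733652360486657
-0.1957079920027802
-0.18742201879107606
tab top [array([447.37 , 171.588]), array([454.265, 206.16 ])] 35.2534392326115 [450.817 188.874]
tab tri (array([456.414, 188.74 ,  69.319]), [1.4, 1.4]) lid corner tri (array([481.296,  95.825,  54.127]), [10.2, 10.2]) (array([606.305,  84.877,  88.392]), [0.1, 0.1])
```

{"api": "send_rows", "payload": {
  "plan": "-1 -14 30 0 0 0;-1 -14 60 0 0 0;-1 -14 90 0 0 0;-1 -14 115 0 0 0;-1 -14 135 0 0 0;-1 -14 150 0 0 0;-1 -14 154 0 0 0;-1 -14 154 0 0 0",
  "claw": 1
}}

```text
t: 5.67
tcp_pos: [456.4, 187.5, 224.5]
orientation: [0.0, 0.775, 0.632, -0.002]
contact_force: [-0.3, 0.6, 0.1]
finger_gap: 1.001
```

Run:
```python
from h import *
f=grab("wrist");save(f,"w4.png",None,1.5)
print(pose()[:3,3],bot.sense()["contact_force"])
for l in("clip_tab","lid_lip"): print(l,[(np.round(m["position"],1),round(m["conf"],2),atz(f,m["position"],{"clip_tab":71,"lid_lip":52.5}[l])[:2]) for m in mark_of(f,l)])
```

```text
[457.037 187.973 225.674] [-0.29  -0.338 -1.12 ]
clip_tab [(array([257.5, 256.9]), 0.91, array([455.906, 187.828]))]
lid_lip [(array([265.7, 256.1]), 0.65, array([472.31 , 184.221]))]
```

View pics/w4.png

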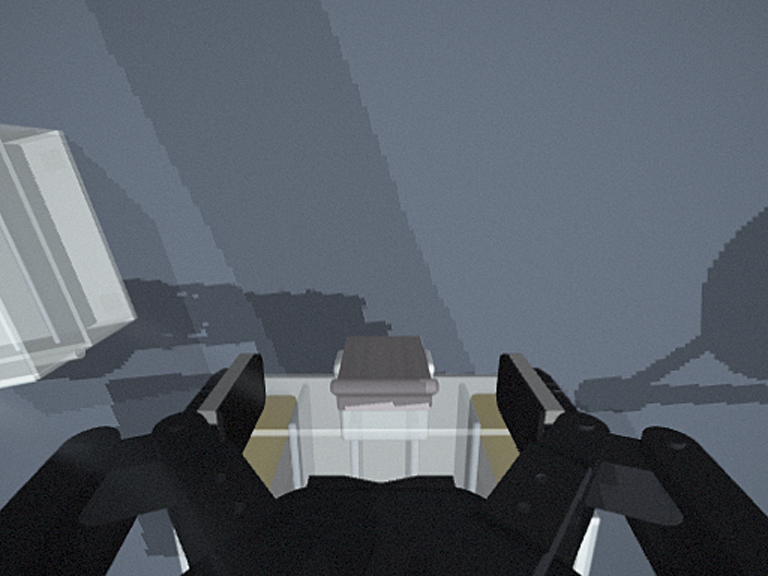

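The tab is centred between the fingers at (385,370). Close.

{"api": "send_rows", "payload": {
  "plan": "0 0 0 0 0 0;0 0 0 0 0 0;0 0 0 0 0 0;0 0 0 0 0 0;0 0 0 0 0 0;0 0 0 0 0 0;0 0 0 0 0 0;0 0 0 0 0 0",
  "claw": 0
}}

```text
t: 6.48
tcp_pos: [457.7, 188.4, 227.6]
orientation: [0.002, 0.775, 0.632, 0.001]
contact_force: [-1.5, -2.0, 5.5]
finger_gap: 0.4
```

{"api": "send_rows", "payload": {
  "plan": "0 -5.4 2.3 0 0 0;0 -10.5 5.2 0 0 0;0 -15.4 8.5 0 0 0;0 -19.8 12.3 0 0 0;0 -23.9 16.6 0 0 0;0 -27.5 21.2 0 0 0;0 -30.6 26.2 0 0 0;0 -33.2 31.4 0 0 0;0 -35.3 36.9 0 0 0;0 -36.9 42.5 0 0 0;0 -36.9 42.5 0 0 0"
}}

```text
t: 7.4
tcp_pos: [422.3, 195.6, 185.4]
orientation: [0.003, 0.775, 0.632, 0.001]
contact_force: [-0.0, -2.3, 6.4]
finger_gap: 0.399
```

{"api": "send_rows", "payload": {
  "plan": "0 0 0 0 0 0;0 0 0 0 0 0;0 0 0 0 0 0;0 0 0 0 0 0;0 0 -20 0 0 0;0 0 -50 0 0 0;0 0 -80 0 0 0;0 0 -80 0 0 0;0 20 -80 0 0 0;0 40 -80 0 0 0;-1 52 -80 0 0 0;-1 52 -80 0 0 0",
  "claw": 0.85
}}

```text
t: 8.4
tcp_pos: [475.1, 183.0, 265.5]
orientation: [0.003, 0.776, 0.631, 0.002]
contact_force: [0.3, 0.2, -0.2]
finger_gap: 0.852
```

Run:
```python
from h import *
f=grab("wrist");save(f,"w5.png",None,1.2)
print(pose()[:3,3],bot.sense()["contact_force"],bot.sense()["finger_gap"])
for l in("clip_tab","lid_lip","clip_hinge","lid_hinge"): print(l,[(np.round(m["position"],1),round(m["conf"],2),atz(f,m["position"],{"clip_tab":28,"lid_lip":52.5,"clip_hinge":16,"lid_hinge":48}[l])[:2]) for m in mark_of(f,l)])
```

```text
[473.375 183.749 265.177] [-0.638  0.274 -0.084] 0.847225143400029
clip_tab [(array([131.1, 255. ]), 0.65, array([419.37 , 194.456]))]
lid_lip [(array([209.7, 252.4]), 0.97, array([472.189, 181.445]))]
clip_hinge [(array([200.4, 255.9]), 0.8, array([478.382, 183.105]))]
lid_hinge [(array([197. ,  29.4]), 0.7, array([430.221,  20.787]))]
```

View pics/w5.png

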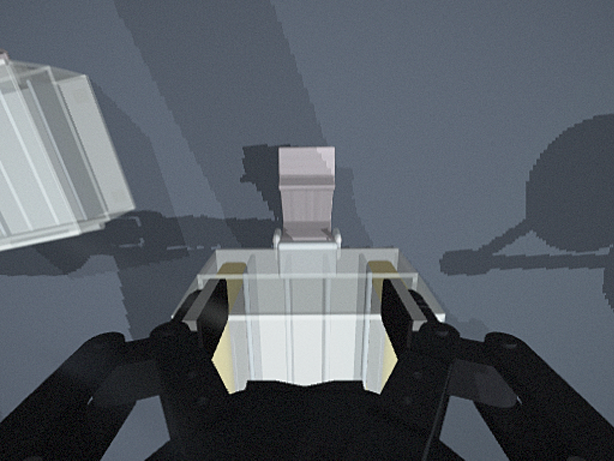

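The clip is swung down (tab at (307,165)), and the clear lip is free at (307,262). Descend to the lip and pinch.

{"api": "send_rows", "payload": {
  "plan": "0 0 20 0 0 0;0 0 38 0 0 0;0 0 50 0 0 0;0 0 50 0 0 0;0 0 50 0 0 0",
  "claw": 0.85
}}

```text
t: 9.07
tcp_pos: [470.5, 185.0, 214.6]
orientation: [0.002, 0.774, 0.633, -0.001]
contact_force: [0.4, 0.8, 0.9]
finger_gap: 0.853
```

{"api": "send_rows", "payload": {
  "plan": "0 0 0 0 0 0;0 0 0 0 0 0;0 0 0 0 0 0;0 0 0 0 0 0;0 0 0 0 0 0;0 0 0 0 0 0;0 0 0 0 0 0",
  "claw": 0
}}

```text
t: 9.65
tcp_pos: [471.0, 185.7, 215.8]
orientation: [0.002, 0.774, 0.633, 0.0]
contact_force: [-1.9, 0.6, 6.4]
finger_gap: 0.398
```

{"api": "send_rows", "payload": {
  "plan": "0 0.7 -10.8 0 0 0;0 2.9 -25.4 0 0 0;0 6.6 -39.7 0 0 0;0 11.7 -53.6 0 0 0;0 18.1 -67 0 0 0;0 25.8 -79.6 0 0 0;0 34.8 -91.3 0 0 0;0 44.9 -102.2 0 0 0;0 56 -111.9 0 0 0;0 68 -120.5 0 0 0;0 80.9 -127.9 0 0 0;0 94.4 -133.9 0 0 0;0 108.4 -138.6 0 0 0;0 122.8 -141.8 0 0 0;0 137.5 -143.6 0 0 0;0 152.3 -143.9 0 0 0;0 160 -143.5 0 0 0;0 160 -143.5 0 0 0"
}}

```text
t: 11.15
tcp_pos: [628.9, 153.7, 361.2]
orientation: [0.002, 0.775, 0.632, 0.001]
contact_force: [-0.4, 0.3, 5.6]
finger_gap: 0.366
```

Run:
```python
from h import *
f=grab("side");save(f,"s6.png",(150,130,350,290),3)
print(bot.sense())
```

```text
{'t': 11.2, 'joint_positions': array([ 0.243,  0.521, -0.728,  1.618,  0.377,  1.144,  0.792]), 'dq': array([-0.002, -0.018, -0.007,  0.027, -0.   ,  0.008,  0.   ]), 'joint_torque': array([ -0.223, -38.98 ,  -7.774, -21.589,   0.242,  -0.574,   0.359]), 'tcp_pos': array([628.105, 153.93 , 361.111]), 'orientation': array([0.002, 0.775, 0.632, 0.001]), 'contact_force': array([-1.641, -0.745,  5.385]), 'moment': array([-0.16 ,  0.419, -0.367]), 'finger_gap': 0.3564653858443319}
```

View pics/s6.png

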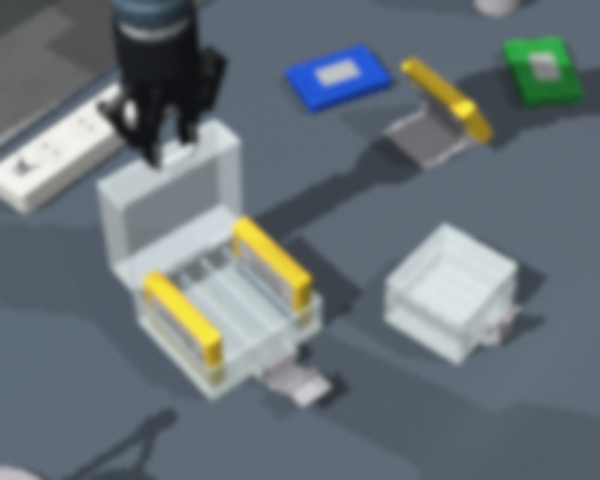

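The lid stands up in the gripper at about 1.6 rad, the clip is down, and both end drives look unmoved. Release, then go to the drive.

{"api": "send_rows", "payload": {
  "plan": "0 0 0 0 0 0;0 0 0 0 0 0;0 0 0 0 0 0;0 0 0 0 0 0;0 0 -20 0 0 0;0 0 -40 0 0 0;0 0 -60 0 0 0;-30 -2 -60 0 0 0;-65 -4 -50 0 0 0;-105 -7 -45 0 0 0;-145 -10 -40 0 0 0;-185 -12 -35 0 0 0;-225 -15 -30 0 0 0;-265 -17 -25 0 0 0;-300 -20 -19 0 0 0.05;-315 -20 -19 0 0 0.05;-315 -20 -19 0 0 0.05;-315 -20 -19 0 0 0.05",
  "claw": 0.8
}}

```text
t: 12.7
tcp_pos: [544.6, -151.7, 380.2]
orientation: [0.002, 0.791, 0.611, 0.001]
contact_force: [0.2, 0.7, 0.4]
finger_gap: 0.802
```

Run:
```python
from h import *
f=grab("wrist");save(f,"w7.png",None,1.5)
print(pose(),bot.sense()["t"])
np.savez("w7.npz",color=f["color"],W=f["W"])
```

```text
[[   0.249    0.969    0.005  545.17 ]
 [   0.969   -0.249   -0.001 -149.612]
 [  -0.       0.005   -1.     380.544]
 [   0.       0.       0.       1.   ]] 12.75
```

View pics/w7.png

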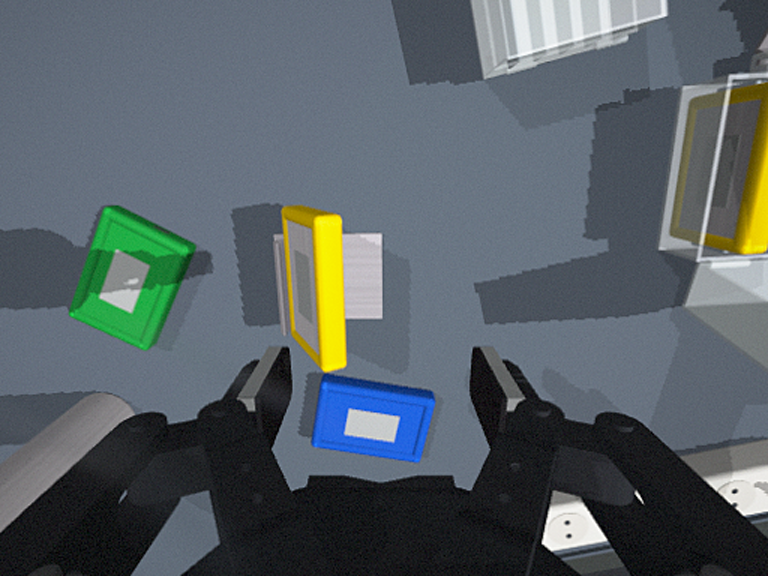

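The rest and drive are clear: drive top edge from (328,213) to (336,370), foot at (362,276), with blue and green lying flat apart from it. Fit the slab model to both wrist views.

```bash
cat > fit.py <<'E'
from h import *
from scipy.optimize import minimize
f=viewer.grab_frame("wrist")
V=[dict(f,**np.load(n)) for n in("w1.npz","w7.npz")]
M=[]
for v,roi in zip(V,((215,135,295,260),(175,125,240,255))):
    m=cv2.inRange(cv2.cvtColor(v["color"],cv2.COLOR_RGB2HSV),(18,110,90),(38,255,255))
    k=np.zeros_like(m);k[roi[1]:roi[3],roi[0]:roi[2]]=255;m&=k
    h=cv2.convexHull(cv2.findNonZero(m));a=np.zeros((1536,2048),np.uint8);cv2.fillConvexPoly(a,(h*4+2).astype(np.int32),1);M.append(a)
def frame(p):
    x,y,z,yaw,l=p
    return R.from_euler("zx",[yaw,-l]).as_matrix(),np.array([x,y,z])
cs=np.array([[a,b,c] for a in(-56,56) for b,c in((-7,0),(7,0),(-10,4),(10,4),(-10,76),(10,76))])
def cost(p):
    Rm,o=frame(p);t=0
    for v,m in zip(V,M):
        q=np.array([proj(v,Rm@c+o)[::-1] for c in cs]);h=cv2.convexHull(((q+.5)*4).astype(np.float32).round().astype(np.int32))
        a=np.zeros_like(m);cv2.fillConvexPoly(a,h,1);t+=1-(a&m).sum()/(a|m).sum()
    return t
for lean in(None,.5236):
    g=(lambda p:cost(p)) if lean is None else (lambda p:cost([*p,lean]))
    x0=[548,-225,10,-.25,.52][:5 if lean is None else 4]
    S=np.vstack([x0]+[np.array(x0)+d for d in np.diag([8,8,8,.08,.08][:len(x0)])])
    r=minimize(g,x0,method="Nelder-Mead",options=dict(initial_simplex=S,maxiter=400,xatol=.05,fatol=1e-5))
    p=list(r.x)+([] if lean is None else [lean]);Rm,o=frame(p)
    print(np.array(p),r.fun,"top mid",Rm@[0,0,76]+o)
E
python3 fit.py
```

```text
[ 544.597 -226.856   19.643   -0.266    0.521] 0.12200642187760857 top mid [ 544.597 -189.056   85.576]
[ 545.239 -227.494   17.879   -0.265    0.524] 0.12894424056689746 top mid [ 545.239 -189.494   83.697]
```

```bash
sed -i 's/"zx"/"ZX"/' fit.py; python3 fit.py
```

```text
[ 541.256 -226.645   20.279   -0.24     0.522] 0.0511541858107839 top mid [ 550.269 -189.839   86.158]
[ 541.664 -227.      17.342   -0.243    0.524] 0.06412160079810014 top mid [ 550.821 -190.119   83.16 ]
```

```bash
cat >> h.py <<'E'
def gr(yaw,lean):
    D=R.from_euler("ZX",[yaw,-lean]).as_matrix(); return np.c_[D[:,1],D[:,0],-D[:,2]]
E
python3 - <<'E'
from h import *
G=gr(-.243,.5236);top=np.array([550.5,-190,84.7])
for b in(203,143): p=top-b*G[:,2];print(p,reltool(p,G))
E
```

```text
[574.923 -91.482 260.503] (array([ 61.9,  13.8, 120.4]), array([ 0.004, -0.524, -0.006]))
[ 567.704 -120.6    208.542] (array([ 31.9,  13.7, 172.4]), array([ 0.004, -0.524, -0.006]))
```

{"api": "send_rows", "payload": {
  "plan": "20 5 20 0 -0.1 0;40 10 40 0 -0.2 0;60 14 60 0 -0.3 0;62 14 85 0 -0.4 0;62 14 108 0 -0.524 0;62 14 120 0 -0.524 0;62 14 120 0 -0.524 0;62 14 120 0 -0.524 0",
  "claw": 0.7
}}

```text
t: 13.52
tcp_pos: [575.2, -90.7, 260.7]
orientation: [0.16, 0.762, 0.593, -0.202]
contact_force: [0.3, -0.4, 0.5]
finger_gap: 0.696
```

Run:
```python
from h import *
f=grab("wrist")
G=gr(-.243,.5236);top=np.array([550.5,-190,84.7])
print(reltool(top-143*G[:,2],G),bot.sense()["finger_gap"])
im=f["color"].copy()
for x in(-56,56):
  for y in(-10,10):
    p=top+x*G[:,1]+y*G[:,0];r,c=proj(f,p);cv2.circle(im,(int(round(c)),int(round(r))),2,(255,0,0),-1)
f["color"]=im;save(f,"w8.png",None,1.5)
```

```text
(array([ 0.6, -1. , 61.3]), array([ 0.003, -0.002, -0.008])) 0.7037509210495914
```

View pics/w8.png

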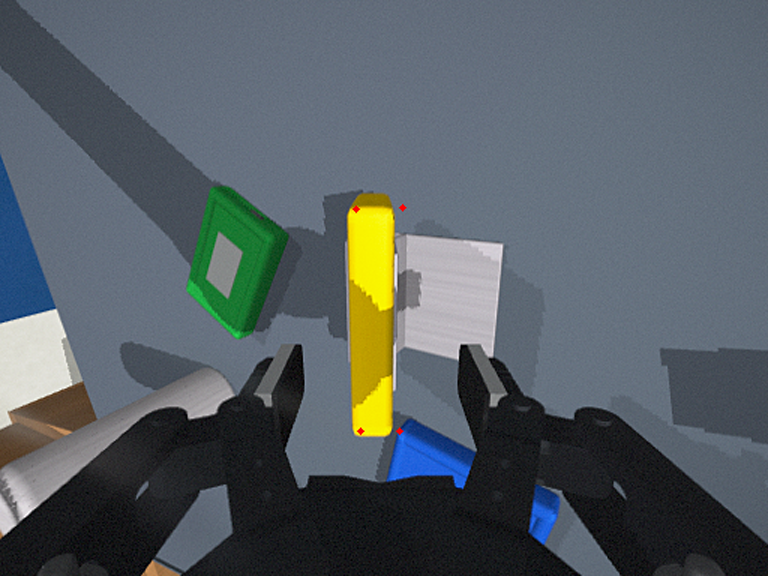

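The model fits except that the drive lies about 9 px (4 mm) to the left, along tool −x. Correct for this, descend and grip.

{"api": "send_rows", "payload": {
  "plan": "-3.5 -1 15 0 0 0;-3.5 -1 30 0 0 0;-3.5 -1 42 0 0 0;-3.5 -1 52 0 0 0;-3.5 -1 61 0 0 0;-3.5 -1 61 0 0 0;-3.5 -1 61 0 0 0",
  "claw": 0.7
}}

```text
t: 14.15
tcp_pos: [566.3, -124.4, 210.0]
orientation: [0.16, 0.763, 0.592, -0.202]
contact_force: [-0.2, 0.7, 0.2]
finger_gap: 0.699
```

{"api": "send_rows", "payload": {
  "plan": "0 0 0 0 0 0;0 0 0 0 0 0;0 0 0 0 0 0;0 0 0 0 0 0;0 0 0 0 0 0;0 0 0 0 0 0;0 0 0 0 0 0;0 0 0 0 0 0",
  "claw": 0
}}

```text
t: 14.82
tcp_pos: [567.0, -122.4, 210.5]
orientation: [0.16, 0.763, 0.593, -0.201]
contact_force: [-0.1, 5.8, 1.8]
finger_gap: 0.242
```

Run:
```python
from h import *
s=bot.sense();print(s["tcp_pos"],s["contact_force"],s["finger_gap"],s["t"]);G=gr(-.243,.5236);P=pose();print("rel grasp",P[:3,:3].T@(np.array([550.5,-190,84.7])-P[:3,3]))
```

```text
[ 566.965 -122.395  210.478] [-0.149  5.751  1.792] 0.24249369157280912 14.8167
rel grasp [  1.984  -0.191 143.727]
```

Run:
```python
from h import *
P=pose();a=P[:3,3]-P[:3,:3][:,2]*50
print(reltool(a+[0,20,60])[0]);print(reltool([496,78,350],gr(-.195,0)))
```

```text
[ -12.9   -4.5 -111.7]
(array([  84. , -117. , -209.5]), array([-0.008,  0.519, -0.053]))
```

{"api": "send_rows", "payload": {
  "plan": "0 0 -8 0 0 0;0 0 -18 0 0 0;0 0 -32 0 0 0;0 0 -50 0 0 0;-6 -2 -80 0 0 0;-10 -5 -112 0 0.05 0;5 -20 -135 0 0.15 -0.01;20 -40 -155 0 0.25 -0.02;40 -60 -175 0 0.35 -0.03;60 -85 -195 0 0.45 -0.04;84 -105 -209.5 -0.008 0.519 -0.053;84 -117 -209.5 -0.008 0.519 -0.053;84 -117 -209.5 -0.008 0.519 -0.053;84 -117 -209.5 -0.008 0.519 -0.053"
}}

```text
t: 15.98
tcp_pos: [495.1, 78.0, 350.4]
orientation: [0.001, 0.772, 0.636, -0.001]
contact_force: [0.3, 0.4, -2.6]
finger_gap: 0.222
```

Run:
```python
from h import *
s=bot.sense();f=grab("wrist");print(pose(),s["contact_force"],s["finger_gap"],s["t"])
np.savez("w9.npz",color=f["color"],W=f["W"])
for l,z in dict(slot2=4,drive_box=0,clip_hinge=16,lid_hinge=48.5,drive_a=4).items(): print(l,[(np.round(m["position"],1),round(m["conf"],2),atz(f,m["position"],z)[:2]) for m in mark_of(f,l)][:3])
save(f,"w9.png",None,1.5)
```

```text
[[  0.194   0.981   0.001 495.962]
 [  0.981  -0.194  -0.003  77.085]
 [ -0.003   0.001  -1.    350.293]
 [  0.      0.      0.      1.   ]] [ 0.284  0.427 -2.572] 0.22172350203692315 15.9833
slot2 [(array([202.1, 330.6]), 0.7, array([550.035, 163.841]))]
drive_box [(array([205., 333.]), 0.8, array([556.169, 167.362])), (array([ 88.5, 175.7]), 0.76, array([382.888,   7.975]))]
clip_hinge [(array([142.7, 344.1]), 0.96, array([476.897, 183.785])), (array([ 35.5, 158.3]), 0.73, array([332.478,   8.512]))]
lid_hinge [(array([135.9, 179.8]), 0.8, array([432.79 ,  12.398]))]
drive_a [(array([202.9, 288.8]), 0.97, array([541.092, 112.013])), (array([201. , 377.3]), 0.6, array([559.754, 221.727])), (array([211.5, 250.6]), 0.58, array([543.348,  62.504]))]
```

View pics/w9.png

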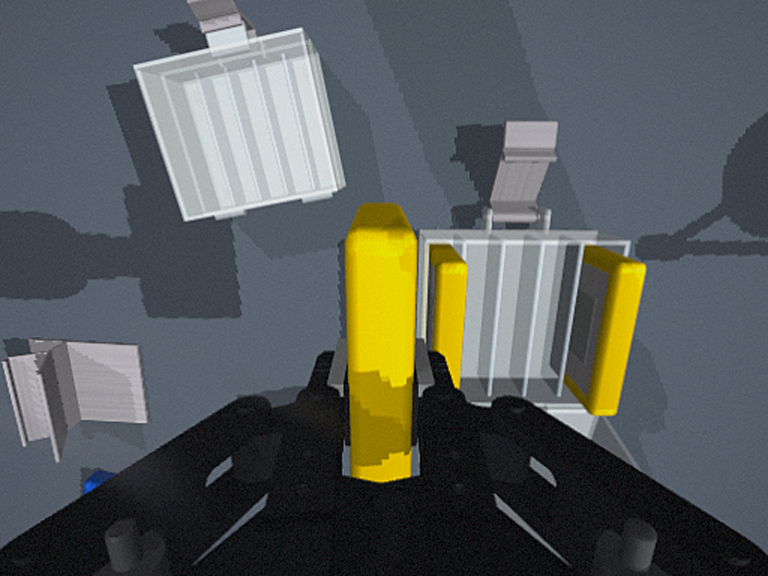

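The drive hangs straight in the grip. The box is open with the lid back and the clip down. Divider tops run from (465,243), (502,245), (541,247), (582,249) downward. I'll measure these lines at z=40.

Run:
```python
from h import *
from scipy.signal import find_peaks
f=viewer.grab_frame("wrist");w=dict(f,**np.load("w9.npz"))
g=cv2.cvtColor(w["color"],cv2.COLOR_RGB2GRAY).astype(float)
yaw=-.195;bx=np.array([np.cos(yaw),np.sin(yaw)]);by=np.array([-np.sin(yaw),np.cos(yaw)]);O=np.array([554.5,168])
for r in range(176,256,10):
    p=g[r-1:r+2,300:395].mean(0);k,_=find_peaks(p,prominence=8)
    print(r,[(300+int(c),np.round([(atz(w,[r,300+c],40)[:2]-O)@bx,(atz(w,[r,300+c],40)[:2]-O)@by],1).tolist()) for c in k])
print("front wall top", [((atz(w,[a/1.5,b/1.5],48)[:2]-O)@bx,(atz(w,[a/1.5,b/1.5],48)[:2]-O)@by) for a,b in((232,420),(242,631))])
# held drive: yellow top-edge width in view, tool coords at depth of top
for r in(165,180,200,220):
    y=cv2.inRange(cv2.cvtColor(w["color"][r:r+1],cv2.COLOR_RGB2HSV),(18,110,90),(38,255,255))[0,215:290];c=215+np.nonzero(y)[0]
    P=np.linalg.inv(w["W"]@np.linalg.inv(np.array(f["tool_from_camera"])))
    print(r,c[0],c[-1],[(P@np.append(atz(w,[r,x],350-143.7),1))[:2].round(1).tolist() for x in(c[0],c[-1]+1)])
```

```text
176 [(307, [-46.1, -44.1]), (323, [-46.2, -26.8]), (335, [-46.3, -13.8]), (346, [-46.3, -1.9]), (360, [-46.4, 13.2]), (386, [-46.5, 41.4])]
186 [(310, [-34.9, -40.2]), (322, [-35.0, -27.0]), (334, [-35.0, -13.9]), (359, [-35.1, 13.5]), (385, [-35.2, 42.0])]
196 [(309, [-23.4, -40.5]), (333, [-23.5, -14.0]), (340, [-23.5, -6.2]), (342, [-23.5, -4.0]), (358, [-23.6, 13.8]), (383, [-23.7, 41.5])]
206 [(309, [-11.6, -39.8]), (319, [-11.6, -28.6]), (332, [-11.7, -14.0]), (335, [-11.7, -10.6]), (357, [-11.8, 14.0]), (381, [-11.9, 41.0])]
216 [(308, [0.5, -40.1]), (310, [0.5, -37.9]), (315, [0.4, -32.2]), (319, [0.4, -27.7]), (331, [0.4, -14.1]), (341, [0.3, -2.7]), (355, [0.3, 13.2]), (368, [0.2, 27.9]), (380, [0.2, 41.6])]
226 [(318, [12.8, -27.9]), (330, [12.7, -14.1]), (340, [12.7, -2.6]), (354, [12.6, 13.4]), (378, [12.6, 41.0]), (392, [12.5, 57.1])]
236 [(318, [25.4, -26.9]), (329, [25.4, -14.2]), (353, [25.3, 13.7]), (377, [25.2, 41.6]), (381, [25.2, 46.3]), (391, [25.2, 58.0])]
246 [(313, [38.4, -31.9]), (328, [38.4, -14.2]), (351, [38.3, 12.8]), (375, [38.2, 41.1])]
front wall top [(np.float64(-70.5370836752657), np.float64(-74.88431079010272)), (np.float64(-64.21594873432947), np.float64(71.03200624047756))]
165 230 289 [[-11.4, -51.3], [14.5, -51.3]]
180 230 277 [[-11.5, -44.6], [9.5, -44.6]]
200 231 277 [[-11.3, -35.3], [9.8, -35.4]]
220 231 289 [[-11.6, -25.6], [15.6, -25.7]]
```

{"api": "send_rows", "payload": {
  "plan": "20 8 0 0 0 0;45 18 0 0 0 0;75 30 0 0 0 0;95 38 0 0 0 0;101 39.7 0 0 0 0;101 39.7 0 0 0 0;101 39.7 10 0 0 0;101 39.7 28 0 0 0;101 39.7 46 0 0 0;101 39.7 60 0 0 0;101 39.7 66 0 0 0;101 39.7 66 0 0 0;101 39.7 66 0 0 0;101 39.7 66 0 0 0"
}}

```text
t: 17.5
tcp_pos: [555.6, 168.6, 284.8]
orientation: [0.0, 0.773, 0.634, 0.001]
contact_force: [-0.3, -0.6, -2.5]
finger_gap: 0.228
```

Run:
```python
from h import *
from scipy.signal import find_peaks
P=pose();f=grab("wrist");print(P,bot.sense()["contact_force"])
print(reltool([554.6,168.7,224],gr(-.195,0)))
g=cv2.cvtColor(f["color"],cv2.COLOR_RGB2GRAY).astype(float);np.savez("w10.npz",color=f["color"],W=f["W"])
save(f,"w10.png",(150,100,400,300),3)
O=np.array([554.5,168]);by=np.array([.1938,.981]);bx=np.array([.981,-.1938])
for r in range(150,230,10):
    p=g[r-1:r+2,140:380].mean(0);k,_=find_peaks(p,prominence=8)
    print(r,[(140+int(c),round(float((atz(f,[r,140+c],40)[:2]-O)@by),1)) for c in k])
```

```text
[[  0.195   0.981   0.002 555.597]
 [  0.981  -0.195   0.    168.56 ]
 [  0.001   0.002  -1.    284.779]
 [  0.      0.      0.      1.   ]] [-0.027  0.085 -2.456]
(array([-0.4, -1.2, 61.1]), array([ 0.002, -0.001, -0.001]))
150 [(176, -62.5), (203, -40.8), (232, -17.4), (295, 33.2), (306, 42.1), (346, 74.3)]
160 [(165, -72.1), (203, -41.2), (228, -20.9), (237, -13.6), (257, 2.7), (279, 20.6), (301, 38.5), (305, 41.7), (310, 45.8), (346, 75.1), (349, 77.6)]
170 [(177, -63.1), (204, -40.9), (228, -21.1), (240, -11.3), (265, 9.3), (294, 33.1), (305, 42.2), (348, 77.6)]
180 [(178, -63.0), (190, -53.0), (199, -45.5), (204, -41.3), (229, -20.5), (266, 10.2), (278, 20.2), (300, 38.5), (304, 41.8), (316, 51.8), (347, 77.7)]
190 [(159, -79.7), (169, -71.3), (176, -65.4), (190, -53.6), (200, -45.2), (205, -41.0), (229, -20.8), (269, 12.8), (293, 33.0), (304, 42.3), (315, 51.6), (346, 77.7)]
200 [(163, -77.2), (191, -53.4), (205, -41.5), (229, -21.0), (274, 17.2), (278, 20.6), (303, 41.9), (314, 51.3), (344, 76.9)]
210 [(164, -77.3), (192, -53.1), (201, -45.4), (206, -41.1), (229, -21.3), (272, 15.7), (277, 20.0), (302, 41.6), (313, 51.0), (341, 75.2)]
220 [(176, -67.7), (193, -52.9), (206, -41.6), (230, -20.7), (274, 17.6), (292, 33.3), (298, 38.6), (302, 42.1), (313, 51.6), (339, 74.4)]
```

View pics/w10.png

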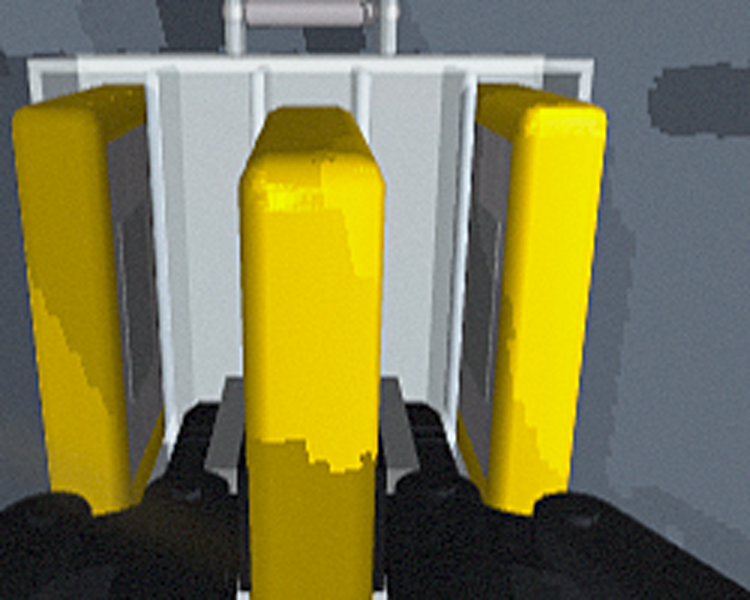

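Outer divider tops are measured at −41.2 and +42.0 mm. The drive is centred between the middle dividers: (262,70) and (361,70), drive centre 312. Lower it.

{"api": "send_rows", "payload": {
  "plan": "0.2 -1 8 0 0 0;0.2 -1 16 0 0 0;0.2 -1 23 0 0 0;0.2 -1 29 0 0 0;0.2 -1 35 0 0 0;0.2 -1 40 0 0 0;0.2 -1 45 0 0 0;0.2 -1 50 0 0 0;0.2 -1 52 0 0 0;0.2 -1 52 0 0 0"
}}

```text
t: 18.38
tcp_pos: [554.6, 169.1, 232.3]
orientation: [0.0, 0.773, 0.634, 0.0]
contact_force: [0.2, -0.5, -3.0]
finger_gap: 0.228
```

{"api": "send_rows", "payload": {
  "plan": "0 0 1 0 0 0;0 0 2 0 0 0;0 0 3 0 0 0;0 0 4 0 0 0;0 0 5 0 0 0;0 0 5 0 0 0"
}}

```text
t: 18.88
tcp_pos: [554.6, 169.0, 227.2]
orientation: [0.0, 0.773, 0.634, 0.0]
contact_force: [0.4, -0.4, -2.4]
finger_gap: 0.227
```

{"api": "send_rows", "payload": {
  "plan": "0 0 0.7 0 0 0;0 0 1.4 0 0 0;0 0 2 0 0 0;0 0 2 0 0 0;0 0 2 0 0 0"
}}

```text
t: 19.3
tcp_pos: [554.5, 169.0, 225.2]
orientation: [0.0, 0.773, 0.634, 0.0]
contact_force: [0.4, 0.5, -2.6]
finger_gap: 0.227
```

{"api": "send_rows", "payload": {
  "plan": "0 0 0.7 0 0 0;0 0 1.4 0 0 0;0 0 2 0 0 0;0 0 2 0 0 0;0 0 2 0 0 0"
}}

```text
t: 19.72
tcp_pos: [554.5, 169.0, 223.1]
orientation: [0.0, 0.773, 0.634, 0.0]
contact_force: [0.9, 0.1, -3.4]
finger_gap: 0.224
```

{"api": "send_rows", "payload": {
  "plan": "0 0 0.5 0 0 0;0 0 1 0 0 0;0 0 1.5 0 0 0;0 0 1.5 0 0 0"
}}

```text
t: 20.05
tcp_pos: [554.5, 168.9, 221.4]
orientation: [0.0, 0.773, 0.634, 0.0]
contact_force: [-0.4, -0.4, -3.0]
finger_gap: 0.227
```

{"api": "send_rows", "payload": {
  "plan": "0 0 0.5 0 0 0;0 0 1 0 0 0;0 0 1.5 0 0 0;0 0 1.5 0 0 0"
}}

```text
t: 20.38
tcp_pos: [554.4, 168.9, 219.8]
orientation: [0.0, 0.773, 0.634, 0.0]
contact_force: [-0.1, -0.1, -1.8]
finger_gap: 0.226
```

{"api": "send_rows", "payload": {
  "plan": "0 0 0.4 0 0 0;0 0 0.8 0 0 0;0 0 1 0 0 0;0 0 1 0 0 0"
}}

```text
t: 20.72
tcp_pos: [554.4, 168.9, 218.7]
orientation: [0.0, 0.773, 0.634, -0.0]
contact_force: [0.2, 0.7, -2.8]
finger_gap: 0.224
```

{"api": "send_rows", "payload": {
  "plan": "0 0 0.4 0 0 0;0 0 0.8 0 0 0;0 0 1 0 0 0;0 0 1 0 0 0"
}}

```text
t: 21.05
tcp_pos: [554.3, 168.9, 217.7]
orientation: [0.0, 0.773, 0.634, -0.0]
contact_force: [0.3, -0.7, -3.4]
finger_gap: 0.223
```

{"api": "send_rows", "payload": {
  "plan": "0 0 0.4 0 0 0;0 0 0.8 0 0 0;0 0 1 0 0 0;0 0 1 0 0 0"
}}

```text
t: 21.38
tcp_pos: [554.3, 168.8, 216.6]
orientation: [0.0, 0.773, 0.634, -0.0]
contact_force: [0.4, -0.3, -2.7]
finger_gap: 0.226
```

Run:
```python
from h import *
s=bot.sense();f=grab("wrist");print(s["tcp_pos"],s["contact_force"],s["moment"]);np.savez("w11.npz",color=f["color"],W=f["W"])
m=cv2.inRange(cv2.cvtColor(f["color"],cv2.COLOR_RGB2HSV),(18,110,60),(38,255,255))
for r in range(130,236,10):
    c=np.nonzero(m[r])[0]; seg=np.split(c,np.nonzero(np.diff(c)>2)[0]+1); print(r,[(int(x[0]),int(x[-1])) for x in seg if len(x)>4])
```

```text
[554.33 168.83 216.58] [ 0.39  -0.344 -2.653] [ 0.04   0.022 -0.003]
130 []
140 [(152, 173), (238, 267), (334, 356)]
150 [(116, 174), (234, 273), (333, 391)]
160 [(96, 168), (230, 277), (338, 409)]
170 [(96, 152), (230, 277), (355, 409)]
180 [(98, 147), (230, 277), (358, 407)]
190 [(100, 149), (230, 277), (356, 405)]
200 [(101, 150), (231, 276), (355, 404)]
210 [(103, 151), (231, 276), (354, 402)]
220 [(105, 152), (231, 276), (353, 400)]
230 [(107, 153), (231, 276), (352, 398)]
```

{"api": "send_rows", "payload": {
  "plan": "0 0 0.4 0 0 0;0 0 0.8 0 0 0;0 0 1 0 0 0;0 0 1 0 0 0"
}}

```text
t: 21.77
tcp_pos: [554.3, 168.8, 215.5]
orientation: [0.0, 0.773, 0.634, -0.0]
contact_force: [-0.8, 0.2, -3.4]
finger_gap: 0.227
```

{"api": "send_rows", "payload": {
  "plan": "0 0 0.4 0 0 0;0 0 0.8 0 0 0;0 0 1 0 0 0;0 0 1 0 0 0"
}}

```text
t: 22.1
tcp_pos: [554.3, 168.8, 214.5]
orientation: [0.0, 0.773, 0.634, -0.0]
contact_force: [-0.4, 0.1, -2.2]
finger_gap: 0.222
```

{"api": "send_rows", "payload": {
  "plan": "0 0 0.4 0 0 0;0 0 0.8 0 0 0;0 0 1 0 0 0;0 0 1 0 0 0"
}}

```text
t: 22.43
tcp_pos: [554.2, 169.0, 213.9]
orientation: [0.0, 0.773, 0.634, -0.0]
contact_force: [-2.7, -1.0, 1.2]
finger_gap: 0.227
```

Run:
```python
from h import *
print(bot.tip_extent)
f=grab("wrist");t=grab("wrist")
tfc=np.array(f["tool_from_camera"])
# sharp near-end top corners: fit held + neighbours in the tool frame: 20 mm wide strips -> height below TCP
m=cv2.inRange(cv2.cvtColor(f["color"],cv2.COLOR_RGB2HSV),(18,110,60),(38,255,255))
P=pose()
for r in(180,200,220):
    c=np.nonzero(m[r])[0]; seg=[x for x in np.split(c,np.nonzero(np.diff(c)>2)[0]+1) if len(x)>20]
    out=[]
    for x in seg:
        z=P[2,3]-np.arange(115,150,.25)
        w=[np.linalg.norm(atz(f,[r,x[-1]+.5],a)-atz(f,[r,x[0]-.5],a)) for a in z]
        out.append((int(x[0]),int(x[-1]),round(float(z[np.argmin(abs(np.array(w)-20))]),1)))
    print(r,out)
s=bot.sense();print(s["tcp_pos"],s["contact_force"])
```

```text
173.4
180 [(94, 145, 84.4), (230, 277, 75.7), (360, 411, 84.4)]
200 [(97, 147, 84.7), (231, 276, 73.4), (358, 407, 82.7)]
220 [(101, 150, 84.9), (231, 276, 75.9), (355, 404, 84.9)]
[554.233 168.946 213.916] [-3.009 -0.391  2.72 ]
```

Contact: Fz went from −2.5 to +2.7 N with the drive's edge at the expected floor height. The held drive's top measures no higher than the neighbours' tops. Open gently and back off.

{"api": "send_rows", "payload": {
  "plan": "0 0 0 0 0 0;0 0 0 0 0 0;0 0 0 0 0 0;0 0 0 0 0 0;0 0 0 0 0 0",
  "claw": 0.34
}}

```text
t: 22.95
tcp_pos: [554.4, 169.0, 213.9]
orientation: [0.0, 0.773, 0.634, -0.0]
contact_force: [0.5, -0.5, 1.1]
finger_gap: 0.34
```

Run:
```python
from h import *
f=grab("wrist");P=pose()
m=cv2.inRange(cv2.cvtColor(f["color"],cv2.COLOR_RGB2HSV),(18,110,60),(38,255,255))
for r in(150,180,200,220):
    c=np.nonzero(m[r])[0]; print(r,[(int(x[0]),int(x[-1])) for x in np.split(c,np.nonzero(np.diff(c)>2)[0]+1) if len(x)>20])
s=bot.sense();print(s["tcp_pos"],s["contact_force"],s["finger_gap"])
```

```text
150 [(116, 172), (235, 274), (334, 392)]
180 [(93, 145), (232, 278), (360, 411)]
200 [(97, 147), (232, 277), (357, 407)]
220 [(101, 149), (233, 277), (355, 404)]
[554.345 168.967 213.898] [ 0.004 -0.506  0.26 ] 0.3406809124592195
```

{"api": "send_rows", "payload": {
  "plan": "0 0 -6 0 0 0;0 0 -15 0 0 0;0 0 -27 0 0 0;0 0 -42 0 0 0;0 0 -70 0 0 0;0 0 -105 0 0 0;0 0 -140 0 0 0;0 -10 -170 0 0 0;0 -30 -180 0 0 0;0 -60 -180 0 0 0;0 -60 -180 0 0 0;0 -60 -180 0 0 0"
}}

```text
t: 24.0
tcp_pos: [493.7, 182.1, 395.7]
orientation: [0.002, 0.772, 0.636, 0.0]
contact_force: [-0.1, -0.9, 1.1]
finger_gap: 0.34
```

```bash
cat > chk.py <<'E'
from h import *
from scipy.optimize import minimize
f=grab("wrist");s=bot.sense();print(s["tcp_pos"],s["contact_force"],s["t"])
m=cv2.inRange(cv2.cvtColor(f["color"],cv2.COLOR_RGB2HSV),(18,110,60),(38,255,255))
for r in range(120,270,10):
    c=np.nonzero(m[r])[0]; print(r,[(int(x[0]),int(x[-1])) for x in np.split(c,np.nonzero(np.diff(c)>2)[0]+1) if len(x)>4])
O=np.array([554.5,168,0]);B=R.from_euler("z",-.195).as_matrix()
for k,n in((-56,"a"),(0,"held"),(56,"b")):
    print(n,"top corners predicted (row,col)",[proj(f,O+B@np.array([x,k+y,80])).round(1).tolist() for x in(-56,56) for y in(-10,10)])
print([(np.round(d["position"],1),round(d["conf"],2),((atz(f,d["position"],4)-O)@B).round(1)) for d in mark_of(f,"drive")])
save(f,"w12.png")
for n in("side","top"):
    g=grab(n)
    for l in("lid_lip","clip_tab","magnifier","air_can"):
        print(n,l,[(np.round(d["position"],1).tolist(),round(d["conf"],2)) for d in mark_of(g,l)][:2])
E
python3 chk.py
```

```text
[494.981 181.212 395.361] [-0.438  0.09   0.383] 24.05
120 []
130 []
140 []
150 []
160 []
170 []
180 [(198, 218), (245, 261), (289, 307)]
190 [(195, 212), (245, 261), (293, 310)]
200 [(196, 212), (245, 261), (292, 309)]
210 [(196, 213), (245, 261), (292, 308)]
220 [(197, 213), (245, 261), (291, 308)]
230 [(197, 213), (245, 261), (293, 307)]
240 [(245, 261)]
250 [(245, 260)]
260 [(245, 260)]
a top corners predicted (row,col) [[184.2, 193.7], [184.2, 211.7], [271.2, 199.5], [271.3, 215.6]]
held top corners predicted (row,col) [[184.3, 244.0], [184.3, 262.0], [271.4, 244.7], [271.4, 260.9]]
b top corners predicted (row,col) [[184.4, 294.3], [184.5, 312.2], [271.5, 289.9], [271.5, 306.1]]
[(array([203.7, 255.6]), 0.91, array([-5.4,  3.7,  4. ])), (array([205.7, 290.4]), 0.86, array([-2.5, 54.1,  4. ])), (array([204.8, 211.8]), 0.82, array([ -3.5, -59.6,   4. ])), (array([310.6,  52.9]), 0.64, array([ 184.8, -332.6,    4. ]))]
side lid_lip [([178.5, 204.7], 0.77), ([234.8, 313.2], 0.62)]
side clip_tab [([235.7, 316.7], 0.51)]
side magnifier [([214.9, 215.3], 0.68), ([308.0, 144.3], 0.58)]
side air_can [([231.0, 241.8], 0.72), ([127.5, 314.3], 0.67)]
top lid_lip [([255.4, 251.4], 0.69), ([155.0, 214.1], 0.61)]
top clip_tab []
top magnifier [([186.6, 131.7], 0.75)]
top air_can [([169.0, 378.0], 0.93)]
```

Run:
```python
from h import *
s=grab("side");t=grab("top")
p,r=tri([(s,[178.5,204.7]),(t,[155,214.1])]);B=R.from_euler("z",-.195).as_matrix();q=(p-[554.5,168,0])@B
print("lip in box",q,r,"angle",np.pi-np.arctan2(q[2]-48.5,q[0]-66)-.027)
f=grab("wrist");m=cv2.inRange(cv2.cvtColor(f["color"],cv2.COLOR_RGB2HSV),(18,110,60),(38,255,255))
for c in(205,253,300):
    x=np.nonzero(m[:,c])[0];print(c,x.min(),x[x<290].max())
mt=masks_of(t,"drive");print([(np.round(d["box"]).tolist(),round(d["conf"],2)) for d in mt])
```

```text
lip in box [ 95.842  -0.749 190.426] [5.5, 5.5] angle 1.751041487037454
205 172 236
253 172 267
300 172 234
[([296.0, 136.0, 324.0, 170.0], 0.95), ([338.0, 188.0, 373.0, 218.0], 0.58), ([220.0, 176.0, 231.0, 207.0], 0.53), ([212.0, 176.0, 219.0, 193.0], 0.49)]
```

```bash
python3 -c "
from h import *
print(order.job_done())"
```

```text
the job is handed in; nothing more can be done
None
```

The yellow drive is standing in the middle slot of the larger box, with the clip swung out and the lid open on its stop. I handed the job in at about 24 s of the 64 s allowed.

**How it went**
- **Clip:** I pinched the tab and swung it out about 1.0 rad, past the 0.2 rad that clears the lip but short of the full 1.25. In a later picture it had stayed down.
- **Lid:** I lifted it by the lip to about 1.6 rad and let it fall open the rest of the way.
- **Drive:** I took it from the rest along its 30 degree lean, stood it upright and lowered it in small steps until it touched. I then opened the fingers only part way, to stay clear of the end drives.

**Last checks**
- **Lid angle:** it measured 1.75 rad from two cameras, though the two sight lines missed each other by 5.5 mm.
- **Position:** the drive is centred between the dividers and square. Its top edge starts at the same picture row as the end drives, so it stands level with them.
- **Release:** the drive shifted only about 1 pixel when I let go.
- **Other items:** the end drives, magnifier and air can show no sign of having moved. The end drives were checked against their expected outlines, the other two against their first positions.

**What disagreed**
- **Height in the grip:** touchdown came about 10 mm lower than my first camera fit predicted. It did match the slot's floor height.
- **Fingertips:** at that point they were also close to the divider tops, so part of the contact force may have come from them.
- **Upright:** I inferred this from the top edge lining up and did not measure the lean directly.

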